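# Fit a charged cell in the cut-up bench lamp

## Task

Get the cordless specimen lamp ready for work: take the charged cell (green sleeve) from the tray and fit it in the lamp's open battery bay, flat end pressed back against the coil spring first, then button end dropped in level against the brass contact; let go of it and swing the blue cover fully shut over it. Leave the spent cell, the jar, the forceps and the cassette where they are.

Things in the scene. Friction and masses are not known exactly. Their poses are not given: they have to be found in the camera images.
- fresh_cell: Charged D-size cell, lying level in the tray: green cylinder 33 mm in diameter, 61.5 mm long over its button, about 150 g. Plus end: white band, brass button (10 mm diameter, 2.5 mm long). Minus end: flat steel. Origin on its axis midway between button tip and flat end (30.75 mm to each); its x axis points along the cell to the button.
- fresh_plus (a point): Tip of the green cell's button.
- spent_cell: Spent cell, same shape and size as the charged one but with a black sleeve; lies in the other place of the tray. Origin and axes as for the charged cell. Stays in the tray.
- cell_tray: White tray fixed to the bench, 100 mm (x) by 190 mm (y), rim 10 mm high; origin on the bench under its centre. The cells lie along its x, buttons to +x, at y = +45 and -45 mm (either way round), axes 24.5 mm above the bench, on V ribs (up to 17 mm high) 16 to 24 mm from the cell's middle. Beside the middle 30 mm of a cell only the floor, 3 mm high, is under the fingers.
- lamp: Cordless lamp, heavy, immovable; origin on the bench straight under the middle of a home cell. White foot 36 mm high, x = -75 to +140, y = -62 to +62 mm in its frame, with the open battery bay in its top and the blue cover hinged along its +y side. A steel neck rises at x = +112 mm and leans away to +x; head at x = 0.26 to 0.38 m, up to 0.29 m high.
- bay (a point): Middle of the cell when home (on its axis, 26.5 mm above the bench; button to +x; cell underside 10 mm, top 43 mm above the bench). Axes as the lamp's. The bay is a recess from x = -44.75 (spring wall) to +30.75 mm (brass contact), y = -45 to +45 mm, floor 8 mm and walls 36 mm above the bench. V ribs up to 19 mm high carry the cell 16 to 24 mm from its middle; else the floor is clear.
- plus_contact (a point): Centre of the brass contact that the button tip rests against when the cell is home.
- contact_spring (a joint): Compression of the coil spring contact in m: 0 free, 0.010 with the cell home, 0.020 at its stop; 350 N/m, along the lamp's x only. Free, it stands 24 mm out from its wall and leaves 51.5 mm to the brass contact: the cell does not go in level, but tipped (about 25 degrees) flat end down, pushed on the spring, then levelled. The spring pushes a released cell up to the brass contact.
- spring_face (a point): Centre of the spring's outer end, a flat steel cap 13 mm in diameter that faces the lamp's +x; moves with the spring.
- cover (a joint): Blue hinged cover in rad: 0 shut, 2.1 wide open; starts leaning out past upright. A stiff hinge (0.06 N m): it stays where left. A shell 98 mm wide (lamp x = -56 to +42 mm), 108 mm from hinge to free edge, 12 mm thick; shut, its top is 48 mm above the bench, clear of a home cell by 2 mm. To shut it, push its outer face from behind (lamp's +y side) over towards -y, then down.
- cover_hinge (a point): Middle of the cover's hinge line: at y = +54 mm, x = -7 mm, 36 mm above the bench in the lamp's frame; the line runs along the lamp's x.
- cover_edge (a point): Middle of the cover's free edge, 108 mm from the hinge line, half way through its thickness (a tab 32 mm wide reaches 9 mm farther).
- specimen_jar: Closed specimen jar with red lid, 64 mm diameter, 75 mm high, standing beyond the work. Origin under its centre.
- forceps: Steel dissecting forceps about 165 mm long, lying on the white board. Origin at their middle.
- cassette: Yellow tissue cassette 40 x 28 x 6 mm, lying on the white board. Origin under its centre.
- board: White dissecting board fixed to the bench, 180 x 360 mm, 12 mm thick, at the right beyond the tray. Origin on the bench under its centre.
Things that resemble listed ones, but are neither listed nor needed, are in the scene too. Several things have the shape of the fresh_cell; the one meant has the colours described above.

How it is judged (in metres and radians):
On the way:
1. the green cell lies home in the bay, button at the brass contact, spring compressed, let go, with the cover still open (distance between fresh_plus and plus_contact below 0.006 m and distance between fresh_cell and bay below 0.005 m and value of joint contact_spring above 0.006 m and contact force between the fingers and fresh_cell below 0.1 N and value of joint cover above 0.5 rad), for 0.2 s.
At the end, for the whole second after the job is handed in: The green cell is at rest home in the bay (its middle within 5 mm of the home point, button tip within 6 mm of the brass contact, level and in line within 0.09 rad), the spring is held compressed by at least 6 mm, and the cover is shut to within 0.05 rad (distance between fresh_plus and plus_contact below 0.006 m and distance between fresh_cell and bay below 0.005 m and angle between the x axis of fresh_cell and the x axis of bay, either way round below 0.09 rad and value of joint contact_spring above 0.006 m and value of joint cover below 0.05 rad and linear speed of fresh_cell below 0.02 m/s); the robot touches nothing.
It fails at once if the spent cell is moved by more than 20 mm (distance of spent_cell from where it was at the start of the episode above 0.02 m).
It fails at once if the specimen jar is moved by more than 20 mm (distance of specimen_jar from where it was at the start of the episode above 0.02 m).
It fails at once if the forceps are moved by more than 20 mm (distance of forceps from where it was at the start of the episode above 0.02 m).
It fails at once if the cassette is moved by more than 20 mm (distance of cassette from where it was at the start of the episode above 0.02 m).
It also fails if it takes over 54 s, if anything falls off the work surface, if the arm or the gripper's body presses on something with over 40 N, if the wrist force passes 120 N, or if a joint passes its speed limit or range.

## Robot

A 6-joint arm with a two-finger parallel gripper is mounted at the origin on the work surface. World frame = base frame: x ahead of the robot, y to its left, z up, the work surface at z = 0. Lengths are in mm, angles in degrees, forces in N, time in s.
With the tool pointing down it reaches from about 325 to 925 mm from the base axis. Payload 3.1 kg.
Tool frame: the origin (TCP) lies on the centre line of the jaws, within the pads' length; the fingertips stand 25 mm ahead of it and the grasp point (between the pads) lies 6 mm ahead of it (env.tips_ahead is the distance from the TCP to the fingertips, in mm); z points along the fingers, y is the line along which they close (so a half turn about z gives the same grasp; the last joint's range is limited). The gripper opens to 85 mm and grips with 20 to 120 N. Pads are 22 mm wide; open, the fingers measure 114 mm over their backs; the gripper's body (76 mm by 85 mm) begins 54 mm behind the grasp point. The pads swing forward as they close: fully open they stand 13 mm farther back than shut.
Start: joints at [-79.252, 12.427, 92.441, -0, 75.132, -6.429], TCP at [184.602, -597.128, 256.3] pointing down, gripper open.
Joint ranges: [-157.48, 157.48], [-44.54, 120.13], [17.64, 146.25], [-64.5, 244.5], [7.68, 150.69], [-147.95, 147.95]. Speed limits (degrees/s): [159.86, 159.86, 180, 180, 180, 180].

## Interface

Orientations are given as a 3x3 rotation matrix whose columns are the frame's x, y, z axes.
In Python, from plant import get_state, viewer, env gives the robot as it stands.
- The arm moves only by the shell command python3 -m handwheel 'ROWS' [FORCE]. ROWS is JSON, a list of rows, each a list of 3 entries, a list of its own where there are three numbers: the opening, from 0 (shut) to 1 (fully open), then the shift along the tool's x, y, z in m, then the turn about the tool's z in degrees. In form: [[jaw, [x, y, z], twist], ...]. A call has 1 to 20 rows; each row shifts and turns the commanded pose from where the row before left it, along the tool's axes as they then stand; what a row does not reach is not made up. A row lasts 1/12 s, in which the tool goes at most 41.7 mm and 7.16 degrees, less where a joint would pass 70% of its speed; a pose out of reach is approached as far as the arm can. A call with a gripper value outside its range is refused whole. The fingers move at their own pace and stop on an object; FORCE is the grip in N (left out, the last holds). Time passes only in rows, so rows that do not move let the fingers close. It gives the time, the measured TCP pose, the force, the opening and the grip force at its end, in the units of the state.
- get_state(): the state, without advancing time (a new reading comes with each control period).
- viewer.capture(name): name is "scene" or "side" or "wrist"; returns a dict with "img" (420x560x3 uint8, red, green, blue), "intrinsics" (3x3 intrinsics, pixels), "world_from_camera" (4x4, takes a point from camera to world coordinates). Camera axes: x right, y down, z forward; pixel columns grow to the right and rows downward; lengths in mm; the calibration is good to about 2 mm. A picture is of the moment at which its call begins. There is no depth.
- env.finish_job(): hands the job in; it is judged then, once.
Trained networks look in the newest picture that a camera, given by its name, has taken for a name from the list of things; names that differ only in an ending like _2 or _b are one class to them, and where a whole thing is asked for, a point or a joint stands for the part that bears it (a point fixed in the world has none). Each returns a list of dicts, best first, with "confidence" (0 to 1); they miss things now and then, are a little off and sometimes report something else, mostly with a low value. They report only what shows in the picture. A call takes as long as a camera call. They do not tell look-alikes from the thing itself.
- viewer.trace(camera, thing): "region" (420x560 bool, what is visible of it) and "uv" ([column, row] in pixels, amid what is visible of it).
- viewer.tip_of(camera, thing): "uv" ([column, row] in pixels: a listed point, or the origin of a listed thing).
The state is a dict: "clock": time; "qpos": joint angles; "dq": joint speeds; "joint_efforts": joint torques, N m; "tool_pos": TCP position; "ee_rot": TCP orientation; "wrist_force": force on the tool from outside, world axes, zero at the start; "torque": the same for the moment, N m; "width": opening from 0.0 (shut) to 1.0 (fully open); "gripper_force": force on a finger pad.
Only numpy, scipy, OpenCV 4.12 (cv2) and the standard library are available. Lean on these libraries where they do the work, as an engineer would, in place of code of your own. Each camera call takes 0.05 s, during which the arm holds its last target. There are 200 camera calls.

## Working session

There is one attempt and no reset: what is moved stays moved. The work goes in short steps, Python scripts to look and compute and a shell command to move; the robot and the scene stay as the last step left them, time stands still between calls to the robot, and variables do not carry over. Pictures are saved under pics/ and viewed, at most 12 in all, crops included, and the job is handed in when it is done.

```bash
ls; mkdir -p pics
cat > h.py <<'E'
import numpy as np, cv2, json
from plant import get_state, viewer, env
def cap(n,save=None):
    c=viewer.capture(n)
    if save: cv2.imwrite('pics/'+save+'.png',c['img'][:,:,::-1])
    return c
def ray(c,uv):
    K=np.array(c['intrinsics']);T=np.array(c['world_from_camera'])
    d=T[:3,:3]@np.linalg.solve(K,[uv[0],uv[1],1.]);return T[:3,3],d/np.linalg.norm(d)
def onz(c,uv,z):
    o,d=ray(c,uv);return o+d*(z-o[2])/d[2]
def tri(rs):
    A=sum(np.eye(3)-np.outer(d,d) for o,d in rs);b=sum((np.eye(3)-np.outer(d,d))@o for o,d in rs)
    p=np.linalg.solve(A,b);return p,[np.linalg.norm(np.cross(p-o,d)) for o,d in rs]
def proj(c,p):
    T=np.linalg.inv(np.array(c['world_from_camera']));q=np.array(c['intrinsics'])@(T[:3,:3]@p+T[:3,3]);return q[:2]/q[2]
np.set_printoptions(precision=1,suppress=True)
E
python3 - <<'E'
from h import *
s=get_state();print(s['clock'],s['tool_pos'],s['ee_rot'],s['width'])
C={n:cap(n,n+'0') for n in('scene','side','wrist')}
cv2.imwrite('pics/a.png',cv2.resize(np.hstack([C['scene']['img'],C['side']['img']])[:,:,::-1],(1120,420)) )
for t in ['fresh_cell','fresh_plus','spent_cell','cell_tray','lamp','bay','plus_contact','spring_face','cover_hinge','cover_edge','specimen_jar','forceps','cassette','board']:
    for n in C:
        for r in viewer.tip_of(n,t)[:3]:
            print(t,n,np.array(r['uv']),round(r['confidence'],2),C[n]['img'][int(min(419,max(0,r['uv'][1]))),int(min(559,max(0,r['uv'][0])))],onz(C[n],r['uv'],25))
E
```

```text
pics
0.0 [ 184.5 -596.4  254.9] [[ 1.   0.3 -0. ]
 [ 0.3 -1.   0. ]
 [ 0.  -0.  -1. ]] 1.0004210361236663
fresh_cell scene [237.3 197.9] 0.7 [126  30  29] [439.9 -59.9  25. ]
fresh_cell scene [162.3 202. ] 0.65 [136  72  36] [ 355.9 -188.2   25. ]
fresh_cell scene [182.4 236.8] 0.61 [ 51 112  67] [ 481.4 -211.2   25. ]
fresh_cell side [206.1 247. ] 0.72 [98 14 14] [424.  -51.1  25. ]
fresh_cell side [269.9 336.9] 0.72 [118 125 119] [ 513.7 -245.5   25. ]
fresh_cell side [243.6 319. ] 0.58 [23 82 37] [ 476.7 -208.3   25. ]
fresh_plus scene [252.  192.4] 0.79 [140  85  86] [442.5 -24.5  25. ]
fresh_plus scene [199.6 239.8] 0.61 [80 64 37] [ 509.2 -190.6   25. ]
fresh_plus scene [181.1 235.5] 0.61 [ 53 117  70] [ 476.5 -211.2   25. ]
fresh_plus side [144.8 304.6] 0.91 [101  74  58] [ 319.4 -155.9   25. ]
fresh_plus side [256.9 303. ] 0.64 [129 134 129] [ 501.3 -182.7   25. ]
fresh_plus side [418.9 313.7] 0.36 [119 125 119] [ 754.8 -244.1   25. ]
spent_cell scene [168.7 270.4] 0.92 [19 19 21] [ 547.7 -274.6   25. ]
spent_cell side [288.8 348.6] 0.71 [18 14 15] [ 539.2 -269.    25. ]
cell
[... 980 characters left out ...]
276.5   25. ]
specimen_jar scene [357.5 297.5] 0.74 [136 144 146] [796.5 -65.6  25. ]
specimen_jar scene [168.7 268.7] 0.7 [26 26 29] [ 543.8 -272.6   25. ]
specimen_jar side [390.4 228.6] 0.64 [59 59 60] [769.8 -63.7  25. ]
forceps scene [259.4 341. ] 0.6 [175 180 176] [ 768.7 -241.6   25. ]
forceps side [419.4 315.5] 0.69 [119 125 118] [ 754.4 -247.3   25. ]
forceps side [371.3 259.9] 0.6 [42 50 72] [ 712.2 -128.6   25. ]
cassette scene [297.7 288.3] 0.63 [104 100  82] [ 719.9 -128.1   25. ]
cassette side [369.6 260.3] 0.61 [40 49 71] [ 708.9 -129.    25. ]
board scene [243.  362.8] 0.69 [180 185 181] [ 785.5 -282.5   25. ]
board side [428.4 333. ] 0.89 [117 122 116] [ 756.6 -278.4   25. ]
```

View pics/scene0.png

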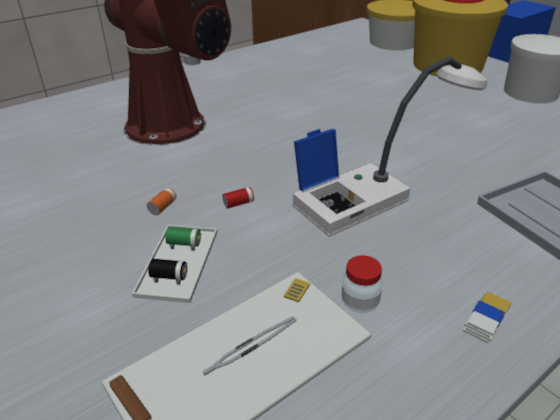

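View pics/side0.png

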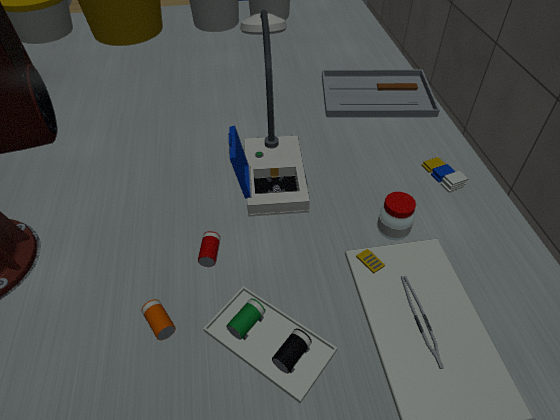

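Scene view: the green cell is in the tray at about (184,237), with its white band to the right. The black cell is at (168,270). Red and orange decoys sit outside the tray. The lamp bay is at (340,200), with the blue cover standing open at (317,160) on its robot side and the neck at (381,175). The side view agrees: green cell (245,318), bay (272,182), cover (238,160).

Run:
```python
from h import *
C={n:cap(n) for n in('scene','side')}
P={}
for t in ['bay','plus_contact','spring_face','cover_hinge','cover_edge','spent_cell']:
    rs=[]
    for n in C:
        r=viewer.tip_of(n,t)
        if r: rs.append(ray(C[n],r[0]['uv']))
    if len(rs)==2: print(t,*tri(rs))
# green sleeve mask
G={}
for n,c in C.items():
    for r in viewer.trace(n,'fresh_cell'):
        m=r['region'];col=np.median(c['img'][m],0)
        if col[1]>1.4*col[0]: print(n,'green',r['uv'],m.sum(),col);G[n]=r['uv'];break
if len(G)==2: print('green tri',*tri([ray(C[n],G[n]) for n in G]))
for n in G: print(n,onz(C[n],G[n],28))
# tray rim corners & lamp foot outline
for n,c in C.items():
    for t,z in(('cell_tray',10),):
        r=viewer.trace(n,t)[0];m=r['region'].astype('uint8')
        h=cv2.convexHull(cv2.findContours(m,0,1)[0][0] if 0 else np.argwhere(m)[:,::-1].astype(np.int32))
        w=np.array([onz(c,q[0],z)[:2] for q in h],np.float32)
        print(n,t,cv2.minAreaRect(w))
s=get_state();print(s['clock'],env.tips_ahead)
w=cap('wrist');print(w['intrinsics'],w['world_from_camera'])
```

```text
bay [569.6 100.1  28.9] [np.float64(2.7665293925803947), np.float64(2.766529392580246)]
plus_contact [ 760.9 -214.9  183.8] [np.float64(135.19366979682596), np.float64(135.19366979682587)]
cover_hinge [519.3 102.9  37.2] [np.float64(4.397998406570774), np.float64(4.397998406570681)]
cover_edge [488.9 104.4 136.5] [np.float64(0.506597446189008), np.float64(0.506597446189014)]
spent_cell [ 547.4 -271.    26.7] [np.float64(0.7708222246032735), np.float64(0.7708222246031406)]
scene green [181.9, 236.4] 596 [ 53. 107.  67.]
side green [236.8, 162.0] 890 [ 8.  28.5 63. ]
green tri [ 534.  -182.9  187.7] [np.float64(114.3704557112211), np.float64(114.37045571122097)]
scene [ 483.3 -212.9   28. ]
side [501.2 175.   28. ]
scene cell_tray ((518.135498046875, -242.9034881591797), (105.02177429199219, 198.28639221191406), 44.44367599487305)
side cell_tray ((511.9801940917969, -240.01589965820312), (103.7341537475586, 193.1497802734375), 44.31715393066406)
3.15 25.0
[[297.3   0.  275.4]
 [  0.  297.3 212.2]
 [  0.    0.    1. ]] [[   0.3   -0.9   -0.3  264.4]
 [  -1.    -0.3   -0.1 -573.2]
 [  -0.     0.3   -0.9  374.5]
 [   0.     0.     0.     1. ]]
```

```bash
python3 -m handwheel '[[1,[0.0286,-0.0201,-0.002],0],[1,[0.0286,-0.0201,-0.002],0],[1,[0.0286,-0.0201,-0.002],0],[1,[0.0286,-0.0201,-0.002],0],[1,[0.0286,-0.0201,-0.002],0],[1,[0.0286,-0.0201,-0.002],0],[1,[0.0286,-0.0201,0],0],[1,[0.0286,-0.0201,0],0],[1,[0.0286,-0.0201,0.01],0],[1,[0.0286,-0.0201,0.01],0],[1,[0.0286,-0.0201,0.01],0],[1,[0.0286,-0.0201,0.01],0],[1,[0.0286,-0.0201,0.01],0],[1,[0.0286,-0.0201,0.01],0],[1,[0,0,0],-6.8],[1,[0,0,0],-6.8],[1,[0,0,0],-6.8],[1,[0,0,0],-6.8],[1,[0,0,0],0]]' 30
python3 - <<'E'
from h import *
c=cap('wrist','w1');s=get_state();R=np.array(s['ee_rot']);print(s['clock'],s['tool_pos'],np.degrees(np.arctan2(R[1,0],R[0,0])))
for n in('fresh_cell','fresh_plus','spent_cell'):
    for r in viewer.tip_of('wrist',n)[:3]: print(n,r['uv'],round(r['confidence'],2),onz(c,r['uv'],24.5))
hsv=cv2.cvtColor(c['img'],cv2.COLOR_RGB2HSV);m=cv2.inRange(hsv,(50,90,30),(85,255,255))
k,l,st,ce=cv2.connectedComponentsWithStats(m);i=1+st[1:,4].argmax();print(st[i],ce[i],onz(c,ce[i],30))
E
```

```text
clock: 4.78
tool_pos: [484.2, -209.8, 208.4]
ee_rot: [[0.713, 0.701, 0.0], [0.701, -0.713, -0.0], [0.0, 0.0, -1.0]]
wrist_force: [1.0, 0.2, 0.2]
width: 1.001
gripper_force: 0.0
4.8333 [ 484.1 -210.   208.4] 44.25106810040653
fresh_cell [120.4, 122.7] 0.83 [429.6 -52.2  24.5]
fresh_cell [169.4, 264.1] 0.81 [ 340.1 -182.    24.5]
fresh_cell [270.8, 193.5] 0.7 [ 481.2 -206.4   24.5]
fresh_plus [143.4, 258.3] 0.91 [ 325.3 -156.4   24.5]
fresh_plus [99.3, 92.6] 0.72 [438.2 -22.2  24.5]
fresh_plus [267.4, 164.6] 0.63 [ 500.5 -182.7   24.5]
spent_cell [356.0, 197.7] 0.89 [ 541.  -273.8   24.5]
[ 257  182   30   46 1290] [271.3 204.2] [ 474.4 -213.9   30. ]
```

View pics/w1.png

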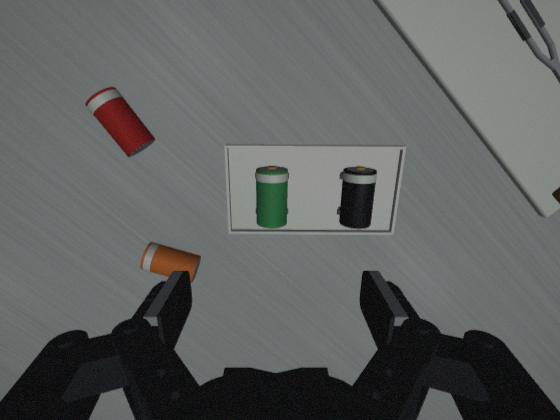

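Wrist view: the green cell is at (271,197), upright in the picture, so it is aligned with the tool x axis. The button end is at the top and the black cell is at (358,197). I'll descend and grip.

```bash
python3 -m handwheel '[[1,[0.001,-0.0015,0.0286],0],[1,[0.001,-0.0015,0.0286],0],[1,[0,0,0.0286],0],[1,[0,0,0.0286],0],[1,[0,0,0.0286],0],[1,[0,0,0.0286],0],[1,[0,0,0],0],[0,[0,0,0],0],[0,[0,0,0],0],[0,[0,0,0],0],[0,[0,0,0],0],[0,[0,0,0],0],[0,[0,0,0],0],[0,[0,0,0],0]]' 25
python3 - <<'E'
from h import *
s=get_state();print(s['width'],s['gripper_force'],s['tool_pos'],env.tips_ahead)
E
```

```text
clock: 6.15
tool_pos: [482.9, -205.4, 38.7]
ee_rot: [[0.715, 0.699, -0.002], [0.699, -0.715, 0.002], [0.0, -0.003, -1.0]]
wrist_force: [-4.6, 4.4, 8.8]
width: 0.376
gripper_force: 24.3
0.3759046272058547 24.288385212421417 [ 482.9 -205.4   38.7] 25.0
```

```bash
python3 -m handwheel '[[0,[0,0,-0.02],0],[0,[0,0,-0.035],0],[0,[0,0,-0.035],0],[0,[0,0,-0.035],0],[0,[0.0275,-0.0157,-0.03],0],[0,[0.0275,-0.0157,-0.03],0],[0,[0.0275,-0.0157,-0.026],0],[0,[0.0275,-0.0157,0],0],[0,[0.0275,-0.0157,0],0],[0,[0.0275,-0.0157,0],0],[0,[0.0275,-0.0157,0],0],[0,[0.0275,-0.0157,0],0],[0,[0.0275,-0.0157,0],0],[0,[0.0275,-0.0157,0],0],[0,[0,0,0],-6.5],[0,[0,0,0],-6.5],[0,[0,0,0],-6.5],[0,[0,0,0],-6.5],[0,[0,0,0],-6.5],[0,[0,0,0],-6.5]]'
python3 -m handwheel '[[0,[0,0,0],0]]' >/dev/null
python3 - <<'E'
from h import *
c=cap('wrist','w2');s=get_state();R=np.array(s['ee_rot']);print(s['clock'],s['tool_pos'],np.degrees(np.arctan2(R[1,0],R[0,0])),s['width'],s['gripper_force'])
for n,z in(('fresh_cell',s['tool_pos'][2]-14),('bay',26.5),('plus_contact',26.5),('spring_face',26.5),('cover_hinge',36)):
    for r in viewer.tip_of('wrist',n)[:2]: print(n,r['uv'],round(r['confidence'],2),onz(c,r['uv'],z))
E
```

```text
clock: 7.82
tool_pos: [569.2, 95.5, 246.1]
ee_rot: [[0.11, 0.994, 0.001], [0.994, -0.11, 0.0], [0.0, 0.001, -1.0]]
wrist_force: [0.4, -0.5, -1.5]
width: 0.374
gripper_force: 25.8
7.95 [569.3  95.4 245.9] 83.24394263584742 0.3793301254444731 25.833748877048492
fresh_cell [272.2, 286.3] 0.85 [567.4  92.9 231.9]
fresh_cell [184.9, 301.4] 0.76 [520.9  89.  231.9]
bay [281.3, 180.1] 0.77 [576.9 101.2  26.5]
plus_contact [279.1, 155.4] 0.59 [577.5 129.7  26.5]
spring_face [180.3, 225.4] 0.29 [448.6  59.2  26.5]
cover_hinge [233.3, 188.8] 0.9 [521.7  99.5  36. ]
```

View pics/w2.png

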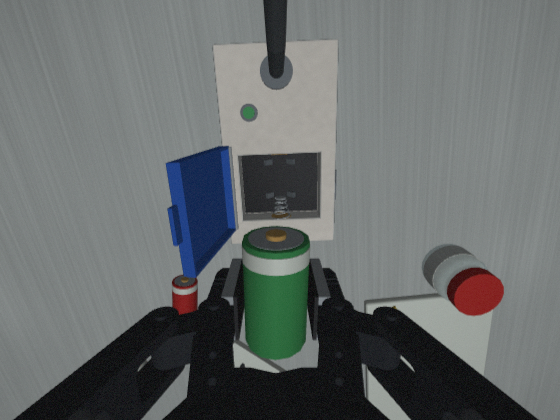

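Wrist view: the green cell is held level and straight, button away at (276,237). Beyond it are the bay opening, about (240–320, 152–220), with the spring at (281,205), and the white foot corners near (215,46), (338,41), (335,240) and (233,243). The cover is open on the left. Next I'll fit the lamp pose.

```bash
cat > fit.py <<'E'
from h import *
from scipy.optimize import least_squares
c=cap('wrist');s=get_state()
g=cv2.cvtColor(c['img'],cv2.COLOR_RGB2GRAY);gx=cv2.Sobel(g,cv2.CV_32F,1,0);gy=cv2.Sobel(g,cv2.CV_32F,0,1)
def segs(p):
    x,y,a=p;a=np.radians(a);R=np.array([[np.cos(a),-np.sin(a)],[np.sin(a),np.cos(a)]])
    f=lambda u,v:np.r_[R@[u,v]+[x,y],36.]
    S=[((60,-62),(-50,-62)),((140,-55),(140,55)),((135,62),(60,62)),((30.75,-38),(30.75,38)),((-38,-45),(25,-45)),((-38,45),(25,45)),((-44.75,-40),(-44.75,-25))]
    return [(f(*a),f(*b)) for a,b in S]
def res(p,w,full=False):
    out=[]
    for a,b in segs(p):
        A,B=proj(c,a),proj(c,b);n=np.array([-(B-A)[1],(B-A)[0]]);n/=np.linalg.norm(n);seg=[]
        for t in np.linspace(0,1,15):
            q=A+(B-A)*t;o=np.arange(-w,w+.1,.5);xs=(q[0]+o*n[0]).astype(np.float32);ys=(q[1]+o*n[1]).astype(np.float32)
            G=abs(cv2.remap(gx,xs,ys,1)[:,0]*n[0]+cv2.remap(gy,xs,ys,1)[:,0]*n[1])
            k=G.argmax(); 
            if G[k]>60: seg.append(o[k])
        out.append(seg)
    return out
p=np.array([573.,101.,84.])
for w in(12,8,5,4,3):
    r0=res(p,w)
    # gauss-newton on edge offsets
    rows=[];rhs=[]
    def med(p0,p1):
        L=[]
        for (a,b),(a1,b1) in zip(segs(p0),segs(p1)):
            A,B=proj(c,a),proj(c,b);n=np.array([-(B-A)[1],(B-A)[0]]);n/=np.linalg.norm(n)
            L.append([(proj(c,a1)-A)@n,(proj(c,b1)-B)@n])
        return np.array(L)
    J=[med(p,p+np.eye(3)[i]) for i in range(3)]
    for i,sg in enumerate(r0):
        if len(sg)<4: continue
        t=np.linspace(0,1,15)[:len(sg)] if len(sg)==15 else np.full(len(sg),.5)
        sg=np.array(sg);k=abs(sg-np.median(sg))<3
        for tt,v in zip(t[k],sg[k]): rows.append([J[j][i,0]*(1-tt)+J[j][i,1]*tt for j in range(3)]);rhs.append(v)
    rr=least_squares(lambda d:np.array(rows)@d-rhs,np.zeros(3),loss='soft_l1');p=p+rr.x
    print(w,p,[(len(q),round(float(np.median(q)),1)) if q else 0 for q in r0])
im=c['img'][:,:,::-1].copy()
for a,b in segs(p): cv2.line(im,tuple(int(v) for v in proj(c,a).round()),tuple(int(v) for v in proj(c,b).round()),(0,0,255),1)
import sys
cv2.imwrite('pics/'+sys.argv[1]+'.png',im)
R=np.array(s['ee_rot']);T=np.array(s['tool_pos']);a=np.radians(p[2]);d=T[:2]-p[:2]
print('TCP',T,'yaw',np.degrees(np.arctan2(R[1,0],R[0,0])),'in lamp frame',d@[np.cos(a),np.sin(a)],d@[-np.sin(a),np.cos(a)],s['clock'],s['wrist_force'],s['width'])
E
python3 fit.py fit1
```

```text
12 [575.1 101.8  85.3] [(15, 0.0), (13, 0.5), (15, 0.0), (15, 1.0), (15, 2.5), (15, 1.5), (15, 1.5)]
8 [575.  101.6  85.2] [(15, 1.0), (13, -1.0), (15, -0.5), (15, 0.5), (15, 0.5), (15, -0.5), (15, 0.0)]
5 [575.  101.8  85.3] [(15, 1.0), (13, -1.0), (15, 0.0), (15, 1.0), (15, 0.5), (15, -0.5), (15, 0.5)]
4 [575.  101.6  85.2] [(15, 1.0), (12, -1.0), (15, -0.5), (15, 0.5), (15, 0.5), (15, -0.5), (15, 0.0)]
3 [575.  101.8  85.3] [(15, 1.0), (13, -1.0), (15, 0.0), (15, 0.5), (15, 0.5), (15, -0.5), (15, 0.5)]
TCP [569.3  95.3 245.1] yaw 83.31794181581412 in lamp frame -6.8891121286045225 5.1717423054565 8.25 [-0.1  0.1 -1.8] 0.3729998501735034
```

View pics/fit1.png

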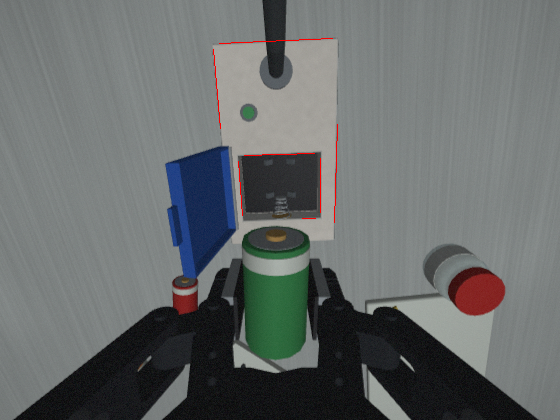

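The fit overlay lies on the foot and bay edges, within about 1 px. Next I'll check where the button is held, and whether the neck clears the camera side of the gripper.

```bash
cat >> h.py <<'E'
a0=np.radians(85.3);LX=np.array([np.cos(a0),np.sin(a0),0]);LY=np.array([-np.sin(a0),np.cos(a0),0]);L0=np.array([575,101.7,0.])
def tolamp(p): d=np.asarray(p)-L0;return np.array([d@LX,d@LY,d[2]])
E
python3 - <<'E'
from h import *
c=cap('scene')
for uv in((381,172),(386,150),(391,130),(400,108),(418,85),(440,65)):
    o,d=ray(c,uv);t=((L0-o)@LY)/(d@LY);print(uv,tolamp(o+d*t))
w=cap('wrist');T=np.array(get_state()['tool_pos'])
for r in viewer.tip_of('wrist','fresh_plus')[:2]: print('plus',r['uv'],onz(w,r['uv'],T[2]-14)-T)
# cover angle
s=cap('side')
A=viewer.tip_of('scene','cover_edge');B=viewer.tip_of('side','cover_edge')
print(tolamp(tri([ray(c,A[0]['uv']),ray(s,B[0]['uv'])])[0]))
E
```

```text
(381, 172) [111.5  -0.   51.7]
(386, 150) [118.2  -0.  103.2]
(391, 130) [125.3   0.  147.4]
(400, 108) [142.7   0.  191.3]
(418, 85) [185.    0.  229.9]
(440, 65) [240.6   0.  259.2]
plus [184.7, 277.3] [-45.4   7.9 -14. ]
plus [275.7, 230.7] [  3.4  27.9 -14. ]
[-13.5  80.9 142.4]
```

```bash
python3 -m handwheel '[[0,[0,0,0],-2],[0,[0.011,0.0026,0.01],0],[0,[0.011,0.0026,0.02],0],[0,[0,0,0.03],0],[0,[0,0,0.03],0],[0,[0,0,0.03],0],[0,[0,0,0.03],0],[0,[0,0,0.02],0],[0,[0,0,0],0],[0,[0,0,0],0]]'
python3 - <<'E'
from h import *
s=get_state();print(tolamp(s['tool_pos']),s['clock'],s['wrist_force'])
E
```

```text
clock: 9.38
tool_pos: [574.8, 117.3, 73.0]
ee_rot: [[0.081, 0.997, -0.004], [0.997, -0.081, -0.0], [-0.0, -0.004, -1.0]]
wrist_force: [-0.5, -0.1, -0.7]
width: 0.377
gripper_force: 25.7
[15.5  1.5 73. ] 9.3833 [-0.5 -0.1 -0.7]
```

```bash
python3 -m handwheel '[[0,[0,0.0012,0.0025],0],[0,[0,0,0.0025],0],[0,[0,0,0.002],0],[0,[0,0,0],0]]'; python3 -m handwheel '[[0,[0,0,0.002],0],[0,[0,0,0.002],0],[0,[0,0,0.001],0],[0,[0,0,0],0]]'
python3 - <<'E'
from h import *
s=get_state();print(tolamp(s['tool_pos']),s['clock'],s['wrist_force'],s['torque'])
cc=[cap(n)['img'] for n in('wrist','side')]
im=np.hstack([cc[0][150:400,150:410],cv2.resize(cc[1][120:220,220:320],(250,250))])
cv2.imwrite('pics/t1.png',cv2.resize(im,None,fx=1.5,fy=1.5)[:,:,::-1])
E
```

```text
clock: 9.72
tool_pos: [578.4, 116.8, 69.1]
ee_rot: [[0.081, 0.997, 0.002], [0.997, -0.081, 0.0], [0.0, 0.002, -1.0]]
wrist_force: [-0.6, 0.3, -1.5]
width: 0.374
gripper_force: 25.7
clock: 10.05
tool_pos: [578.7, 116.2, 65.6]
ee_rot: [[0.08, 0.997, 0.002], [0.997, -0.08, -0.001], [-0.001, 0.002, -1.0]]
wrist_force: [-3.8, -2.8, 9.4]
width: 0.372
gripper_force: 27.0
[14.7 -2.5 65.6] 10.05 [-3.8 -2.8  9.4] [-0.3  0.6  0.1]
```

View pics/t1.png

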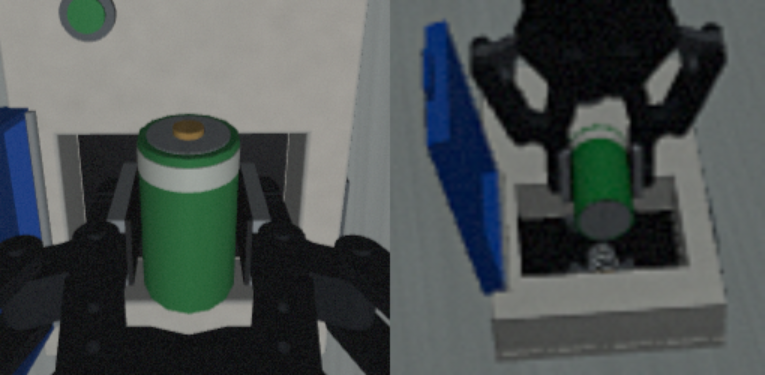

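The cell's button end rests on the front wall of the bay and its flat end hangs over the bay, with the spring below at (600,255) in the side crop. I'll keep lowering so it tips.

```bash
python3 -m handwheel '[[0,[0,-0.0012,0.0015],0],[0,[0,-0.001,0.0015],0],[0,[0,0,0.0015],0],[0,[0,0,0],0]]'; python3 -m handwheel '[[0,[0,0,0.0015],0],[0,[0,0,0.0015],0],[0,[0,0,0],0]]'
cat > ang.py <<'E'
from h import *
import sys
s=get_state();print(tolamp(s['tool_pos']),s['clock'],s['wrist_force'],s['torque'],s['width'])
c=cap('side');w=cap('wrist')
cv2.imwrite('pics/'+sys.argv[1]+'.png',np.hstack([cv2.resize(w['img'][150:400,150:410],(520,500)),cv2.resize(c['img'][120:220,230:330],(280,500))])[:,:,::-1]) if len(sys.argv)>1 else 0
T=np.array(s['tool_pos'])
for n,cc in(('wrist',w),):
    for r in viewer.tip_of(n,'fresh_plus')[:4]:
        o,d=ray(cc,r['uv']);t=((T-o)@LY)/(d@LY);print(n,'plus',np.array(r['uv']),round(r['confidence'],2),tolamp(o+d*t)-tolamp(T))
E
python3 ang.py
```

```text
clock: 10.48
tool_pos: [578.6, 115.4, 62.5]
ee_rot: [[0.08, 0.997, 0.006], [0.997, -0.08, -0.003], [-0.002, 0.006, -1.0]]
wrist_force: [-1.6, -6.4, 11.0]
width: 0.373
gripper_force: 28.1
clock: 10.73
tool_pos: [578.7, 115.0, 59.7]
ee_rot: [[0.08, 0.997, 0.006], [0.997, -0.08, -0.003], [-0.003, 0.006, -1.0]]
wrist_force: [-2.1, -6.3, 12.6]
width: 0.379
gripper_force: 29.2
[13.6 -2.6 59.7] 10.7333 [-2.1 -6.3 12.6] [-0.8  0.4  0.1] 0.3790468376713107
wrist plus [276.6 244.8] 0.86 [48.9 -0.  45.7]
```

```bash
cat >> ang.py <<'E'
r=viewer.tip_of('wrist','fresh_plus')
r=[q for q in r if abs(q['uv'][0]-276)<25][:1]
best=min(np.arange(-20,60,.5),key=lambda th:abs(proj(w,T+LX*(-2+30.75*np.cos(np.radians(th)))+np.array([0,0,-14+30.75*np.sin(np.radians(th))]))[1]-r[0]['uv'][1]))
print('tilt',best)
E
python3 ang.py
```

```text
[13.6 -2.6 59.7] 10.8833 [-2.1 -7.2 12.9] [-0.9  0.4  0.1] 0.3773479344994072
wrist plus [275.1 239.8] 0.95 [ 16.   -0.  -30.3]
tilt 17.0
```

```bash
python3 -m handwheel '[[0,[0,0,0.0015],0],[0,[-0.002,-0.0005,0.0005],0],[0,[-0.002,-0.0005,0.0006],0],[0,[-0.002,-0.0005,0.0008],0],[0,[-0.002,-0.0005,0.0008],0],[0,[-0.002,-0.0005,0.0008],0],[0,[0,0,0],0]]'; python3 ang.py
```

```text
clock: 11.67
tool_pos: [576.9, 107.7, 55.1]
ee_rot: [[0.081, 0.997, 0.011], [0.997, -0.081, 0.002], [0.003, 0.011, -1.0]]
wrist_force: [0.6, 0.0, 10.2]
width: 0.376
gripper_force: 30.0
[ 6.2 -1.4 55.1] 11.6667 [ 0.6  0.  10.2] [ 0.3 -0.2  0. ] 0.37598472712720327
wrist plus [274.6 247.1] 0.84 [  0.8   0.  -53.2]
tilt 25.5
```

```bash
python3 -m handwheel '[[0,[-0.002,-0.0005,0.0007],0],[0,[-0.002,-0.0005,0.0007],0],[0,[-0.002,0,0.0005],0],[0,[-0.002,0,0.0002],0],[0,[-0.001,0,0],0],[0,[0,0,0],0],[0,[0,0,0],0]]'; python3 ang.py t2
```

```text
clock: 12.45
tool_pos: [571.2, 99.3, 49.0]
ee_rot: [[0.081, 0.997, 0.002], [0.997, -0.081, 0.002], [0.002, 0.002, -1.0]]
wrist_force: [1.2, 5.7, 2.3]
width: 0.371
gripper_force: 29.1
[-2.7  3.5 49. ] 12.45 [1.2 5.7 2.3] [ 0.8 -0.3  0.1] 0.3714705590246425
wrist plus [271.9 246.5] 0.56 [ 89.5  -0.  133.2]
tilt 24.5
```

View pics/t2.png

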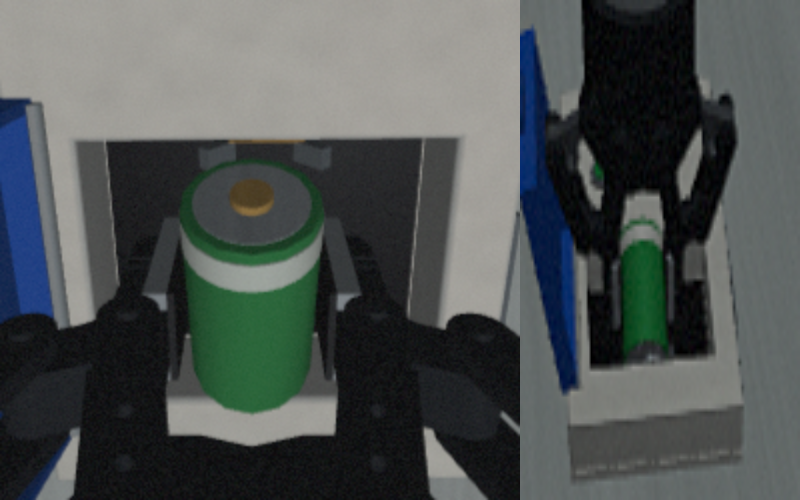

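The cell is tipped in the bay with its flat end on the spring (5.7 N, about 16 mm compressed) and its button end clear inside the wall, 3 mm to the left of centre. Now I'll centre it and level it down.

```bash
python3 -m handwheel '[[0,[0,0.001,0.001],0],[0,[0,0.001,0.001],0],[0,[0,0.001,0.001],0],[0,[0,0,0.001],0],[0,[0,0,0],0]]'; python3 ang.py;  python3 -m handwheel '[[0,[0,0,0.001],0],[0,[0,0,0.001],0],[0,[0,0,0.001],0],[0,[0,0,0],0]]'; python3 ang.py
```

```text
clock: 13.07
tool_pos: [573.4, 99.2, 44.7]
ee_rot: [[0.081, 0.997, 0.0], [0.997, -0.081, 0.002], [0.002, -0.0, -1.0]]
wrist_force: [0.5, 6.3, 3.4]
width: 0.376
gripper_force: 29.3
[-2.6  1.4 44.7] 13.0667 [0.5 6.3 3.4] [ 0.8 -0.  -0. ] 0.37632335534481653
wrist plus [272.6 245.5] 0.74 [ 78.1  -0.  109. ]
tilt 23.5
clock: 13.6
tool_pos: [574.6, 99.3, 42.7]
ee_rot: [[0.081, 0.997, 0.003], [0.997, -0.081, 0.002], [0.002, 0.003, -1.0]]
wrist_force: [1.0, 6.3, 6.6]
width: 0.376
gripper_force: 29.5
[-2.5  0.2 42.7] 13.6 [1.  6.3 6.6] [ 0.7 -0.   0. ] 0.37605660982506744
wrist plus [273.3 243. ] 0.97 [ 96.  -0. 148.]
tilt 21.0
```

```bash
python3 -m handwheel '[[0,[0,0,0.001],0],[0,[0,0,0.001],0],[0,[0,0,0.001],0],[0,[0,0,0],0]]'; python3 ang.py;  python3 -m handwheel '[[0,[0,0,0.001],0],[0,[0,0,0.001],0],[0,[0,0,0],0]]'; python3 ang.py t3
```

```text
clock: 14.13
tool_pos: [575.2, 99.7, 40.4]
ee_rot: [[0.081, 0.997, 0.004], [0.997, -0.081, 0.003], [0.003, 0.004, -1.0]]
wrist_force: [0.0, 7.6, 7.9]
width: 0.377
gripper_force: 29.8
[-2.  -0.4 40.4] 14.1333 [0.  7.6 7.9] [ 0.9  0.  -0. ] 0.3772264843127541
wrist plus [273.1 240.7] 0.73 [108.    0.  175.5]
tilt 18.0
clock: 14.58
tool_pos: [575.3, 99.8, 38.9]
ee_rot: [[0.082, 0.997, 0.004], [0.997, -0.082, 0.003], [0.003, 0.004, -1.0]]
wrist_force: [0.1, 8.7, 10.1]
width: 0.373
gripper_force: 30.1
[-1.8 -0.5 38.9] 14.5833 [ 0.1  8.7 10.1] [1.  0.1 0. ] 0.37342935096361574
wrist plus [274.4 239.3] 0.77 [231.5   0.  455.3]
tilt 16.5
```

View pics/t3.png

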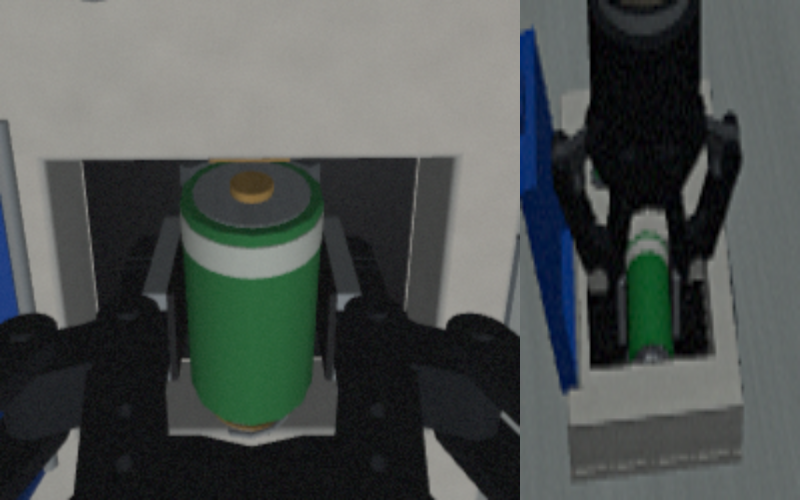

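```bash
python3 -m handwheel '[[0,[0,0,0.001],0],[0,[0.0005,0,0.001],0],[0,[0,0,0.001],0],[0,[0,0,0],0]]'; python3 ang.py;  python3 -m handwheel '[[0,[0,0,0.001],0],[0,[0,0,0.001],0],[0,[0,0,0],0]]'; python3 ang.py
```

```text
clock: 15.12
tool_pos: [575.4, 100.1, 36.1]
ee_rot: [[0.081, 0.997, 0.004], [0.997, -0.081, 0.003], [0.003, 0.004, -1.0]]
wrist_force: [-1.1, 6.2, 11.5]
width: 0.376
gripper_force: 30.8
[-1.5 -0.5 36.1] 15.1167 [-1.1  6.2 11.5] [ 0.9  0.2 -0. ] 0.3763384183269838
wrist plus [275.5 237.5] 0.69 [34.8 -0.   9.2]
tilt 14.0
clock: 15.57
tool_pos: [575.4, 100.3, 34.6]
ee_rot: [[0.081, 0.997, 0.004], [0.997, -0.081, 0.003], [0.003, 0.003, -1.0]]
wrist_force: [-3.3, 7.2, 14.9]
width: 0.375
gripper_force: 31.5
[-1.4 -0.5 34.6] 15.5667 [-3.3  7.2 14.9] [ 1.   0.4 -0. ] 0.37544736641321363
wrist plus [274.6 234.1] 0.69 [332.7   0.  710.7]
tilt 9.0
```

Run:
```python
from h import *
w=cap('wrist','t4')
print([np.array(r['uv']) for r in viewer.tip_of('wrist','fresh_plus')[:2]])
for z in(26.5,30,34,38): print(z,proj(w,L0+LX*27.3+[0,0,z]), 'wall edge',proj(w,L0+LX*30.75+[0,0,36]))
c=cap('side');cv2.imwrite('pics/t4.png',np.hstack([cv2.resize(w['img'][150:400,150:410],(520,500)),cv2.resize(c['img'][120:220,230:330],(280,500))])[:,:,::-1])
```

```text
[array([273. , 235.6])]
26.5 [274.3 234.5] wall edge [274.2 235.8]
30 [274.3 237.6] wall edge [274.2 235.8]
34 [274.2 241.3] wall edge [274.2 235.8]
38 [274.2 245.2] wall edge [274.2 235.8]
```

View pics/t4.png

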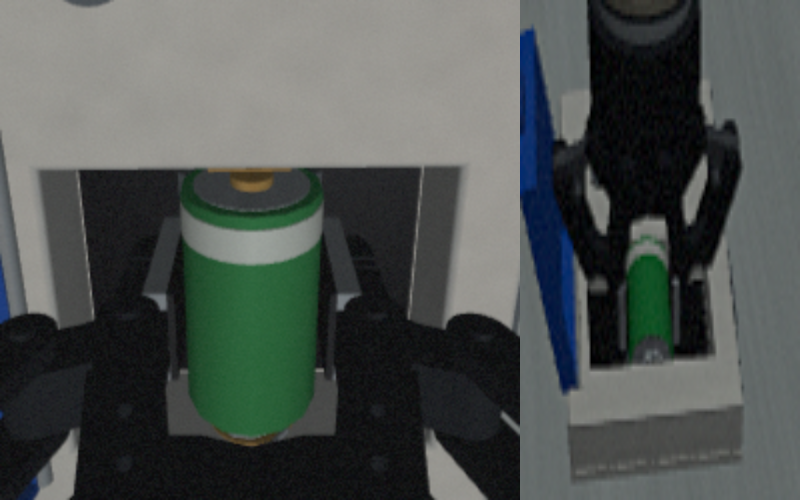

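The cell is nearly level and centred, with the button against the brass at (252,178) in the crop. I'll press 1.5 mm more, then let go and lift.

```bash
python3 -m handwheel '[[0,[0,0,0.0008],0],[0,[0,0,0.0008],0],[0,[0,0,0],0]]'; python3 -m handwheel '[[0.6,[0,0,0],0],[0.6,[0,0,0],0],[0.6,[0,0,0],0],[0.6,[0,0,-0.015],0],[0.6,[0,0,-0.03],0],[0.6,[0,0,-0.03],0],[0.6,[0,0,0],0]]' 20
python3 - <<'E'
from h import *
s=get_state();print(tolamp(s['tool_pos']),s['clock'])
w=cap('wrist')
for t in('fresh_plus','fresh_cell','plus_contact'):
  for r in viewer.tip_of('wrist',t)[:2]: print(t,np.array(r['uv']),round(r['confidence'],2),tolamp(onz(w,r['uv'],26.5)))
c=cap('side');cv2.imwrite('pics/t5.png',np.hstack([cv2.resize(w['img'][100:350,150:410],(520,500)),cv2.resize(c['img'][120:220,230:330],(280,500))])[:,:,::-1])
E
```

```text
clock: 16.17
tool_pos: [575.5, 100.2, 34.2]
ee_rot: [[0.081, 0.997, 0.003], [0.997, -0.081, 0.003], [0.003, 0.003, -1.0]]
wrist_force: [-6.1, 7.1, 22.1]
width: 0.373
gripper_force: 32.3
clock: 16.75
tool_pos: [577.0, 98.2, 109.9]
ee_rot: [[0.081, 0.997, 0.009], [0.997, -0.081, -0.0], [0.001, 0.009, -1.0]]
wrist_force: [2.4, 0.0, 1.7]
width: 0.6
gripper_force: 0.0
[ -3.4  -2.3 109.9] 16.75
fresh_plus [269.2 182.6] 0.85 [32.2  1.4 26.5]
fresh_plus [196.9 242.2] 0.29 [-12.9  55.1  26.5]
fresh_cell [271.9 227.4] 0.83 [-1.2 -0.4 26.5]
plus_contact [269.5 183.8] 0.57 [31.3  1.2 26.5]
```

View pics/t5.png

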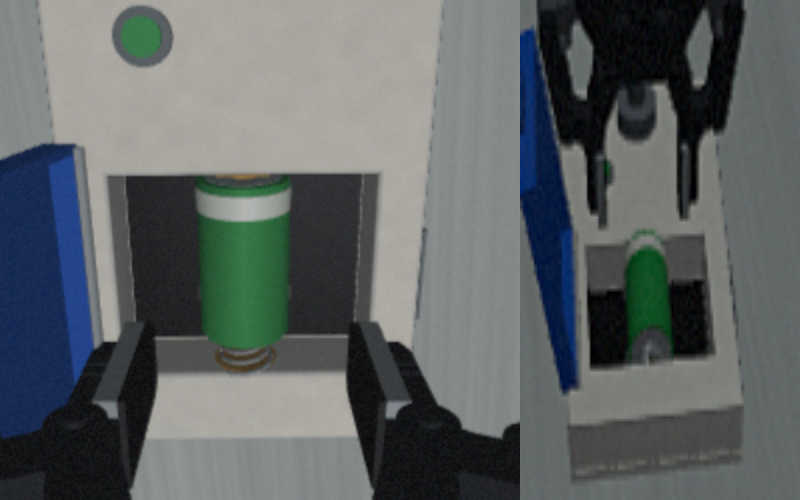

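The cell is home: button at the brass (269,183), spring compressed behind it, and cover open. As a check for level, I'll press lightly on the button end with shut fingers. The top should be at 43 mm.

```bash
python3 -m handwheel '[[0,[0.009,-0.001,0],0],[0,[0.009,-0.001,0],0],[0,[0,0,0.01],0],[0,[0,0,0.01],0],[0,[0,0,0.01],0],[0,[0,0,0.006],0],[0,[0,0,0],0],[0,[0,0,0],0]]'; for i in 1 2; do python3 -m handwheel '[[0,[0,0,0.001],0],[0,[0,0,0.001],0],[0,[0,0,0],0]]'; done
```

```text
clock: 17.67
tool_pos: [572.3, 116.5, 67.9]
ee_rot: [[0.081, 0.997, -0.001], [0.997, -0.081, -0.0], [-0.0, -0.001, -1.0]]
wrist_force: [-1.4, 0.3, 0.1]
width: 0.0
gripper_force: 0.3
clock: 17.92
tool_pos: [572.6, 116.5, 67.7]
ee_rot: [[0.081, 0.997, -0.001], [0.997, -0.081, -0.0], [-0.0, -0.001, -1.0]]
wrist_force: [-3.1, -0.1, 8.9]
width: -0.0
gripper_force: 4.2
clock: 18.17
tool_pos: [572.8, 116.5, 67.5]
ee_rot: [[0.081, 0.997, -0.002], [0.997, -0.081, -0.0], [-0.0, -0.002, -1.0]]
wrist_force: [-7.2, -0.5, 17.1]
width: -0.002
gripper_force: 8.7
```

Contact came at tip height 42.8 mm, so the cell is level. Next: lift, go round behind the cover on its lamp +y side, and lower there.

```bash
python3 -m handwheel '[[0,[0,0,-0.03],0],[0,[-0.007,0,-0.032],0],[0,[-0.007,0,-0.032],0],[0,[-0.0076,0,-0.032],0],[0,[0,-0.033,0],0],[0,[0,-0.033,0],0],[0,[0,-0.033,0],0],[0,[0,-0.033,0],0],[0,[0,0,0.025],0],[0,[0,0,0.025],0],[0,[0,0,0],0],[0,[0,0,0],0]]'
python3 - <<'E'
from h import *
s=get_state();print(tolamp(s['tool_pos']),s['clock'],s['wrist_force'])
E
```

```text
clock: 19.17
tool_pos: [437.8, 105.5, 139.4]
ee_rot: [[0.081, 0.997, -0.004], [0.997, -0.081, -0.0], [-0.001, -0.004, -1.0]]
wrist_force: [1.2, 0.2, 0.3]
width: -0.001
gripper_force: 0.0
[ -7.5 137.  139.4] 19.1667 [1.2 0.2 0.3]
```

```bash
python3 -m handwheel '[[0,[0,0.0144,-0.0015],0],[0,[0,0.0144,-0.0015],0],[0,[0,0.0144,-0.0015],0],[0,[0,0.0144,-0.0015],0],[0,[0,0.0144,-0.0015],0],[0,[0,0.0145,0.0032],0],[0,[0,0.0145,0.0032],0],[0,[0,0.0098,0.0055],0],[0,[0,0.0098,0.0055],0],[0,[0,0,0],0]]'
python3 - <<'E'
from h import *
s=get_state();print(tolamp(s['tool_pos']),s['clock'],s['wrist_force'])
c=cap('scene');d=cap('side');P=[viewer.tip_of(n,'cover_edge') for n in('scene','side')]
for a in P[0][:2]:
  for b in P[1][:2]: q,e=tri([ray(c,a['uv']),ray(d,b['uv'])]);print(tolamp(q),e[0])
cv2.imwrite('pics/c1.png',np.hstack([cv2.resize(c['img'][80:260,260:440],(400,400)),cv2.resize(d['img'][80:260,190:370],(400,400))])[:,:,::-1])
E
```

```text
clock: 20.0
tool_pos: [562.3, 95.6, 131.6]
ee_rot: [[0.081, 0.997, 0.002], [0.997, -0.081, -0.0], [0.0, 0.002, -1.0]]
wrist_force: [-0.6, 0.3, 0.5]
width: -0.001
gripper_force: 0.0
[ -7.1  12.1 131.6] 20.0 [-0.6  0.3  0.5]
[-201.7 -168.7  198.5] 73.44485648448038
[-12.6 -20.  119.2] 3.4308312841016897
```

View pics/c1.png

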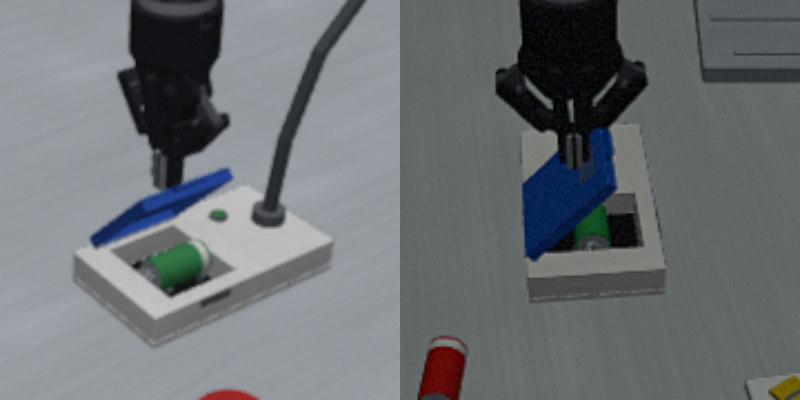

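The cover is following the fingers, now at about 48°, and the cell still lies home beneath it. I'll continue down the arc to shut.

```bash
python3 -m handwheel '[[0,[0,0.008,0.009],0],[0,[0,0.008,0.009],0],[0,[0,0.005,0.0097],0],[0,[0,0.005,0.0097],0],[0,[0,0.0013,0.0072],0],[0,[0,0.0013,0.0072],0],[0,[0,0.0013,0.007],0],[0,[0,0,0.001],0],[0,[0,0,0],0]]';python3 -m handwheel '[[0,[0,0,0.001],0],[0,[0,0,0.001],0],[0,[0,0,0],0]]'
```

```text
clock: 20.95
tool_pos: [589.2, 93.7, 72.9]
ee_rot: [[0.08, 0.997, -0.002], [0.997, -0.08, -0.0], [-0.0, -0.002, -1.0]]
wrist_force: [-5.4, -0.7, 12.1]
width: -0.004
gripper_force: 6.0
clock: 21.2
tool_pos: [589.3, 93.7, 72.7]
ee_rot: [[0.08, 0.997, -0.002], [0.997, -0.08, -0.0], [-0.001, -0.002, -1.0]]
wrist_force: [-9.6, 0.2, 20.4]
width: 0.003
gripper_force: 10.3
```

The tip is at 47.7 mm with 20 N pressing, so the cover is hard shut (top expected at 48 mm). I'll lift clear and check.

```bash
python3 -m handwheel '[[0,[0,0,-0.01],0],[0,[0,0,-0.03],0],[0,[0,0,-0.03],0],[0,[0,0,-0.03],0],[0,[0,0,-0.03],0],[0,[0,0,0],0],[0,[0,0,0],0],[0,[0,0,0],0]]'
python3 - <<'E'
from h import *
c=cap('scene');d=cap('side')
P=[viewer.tip_of(n,'cover_edge') for n in('scene','side')]
for cc,p in zip((c,d),P): print([tolamp(onz(cc,q['uv'],42)) for q in p[:1]])
cv2.imwrite('pics/c2.png',np.hstack([cv2.resize(c['img'][100:260,280:440],(400,400)),cv2.resize(d['img'][100:260,200:360],(400,400))])[:,:,::-1])
E
```

```text
clock: 21.87
tool_pos: [588.8, 93.6, 198.3]
ee_rot: [[0.081, 0.997, -0.001], [0.997, -0.081, -0.0], [-0.0, -0.001, -1.0]]
wrist_force: [-0.7, -0.1, 0.2]
width: -0.0
gripper_force: 0.0
[array([ -3. , -53.2,  42. ])]
[array([-11.4, -53.6,  42. ])]
```

View pics/c2.png

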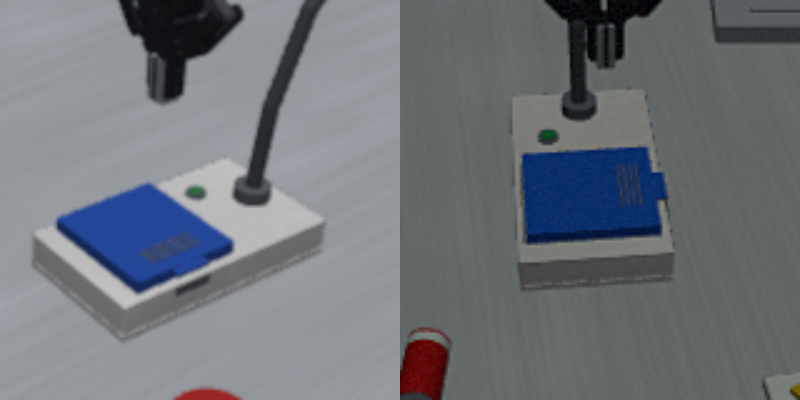

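The cover is flat shut in both views. Its free edge is at lamp y of about -53.5 mm, against -54 expected, and the robot is clear. I'm handing in.

```bash
python3 -c "
from plant import env
print(env.finish_job())"
```

```text
the job is handed in; nothing more can be done
None
```

The green cell is in the bay, level and with its button against the brass contact; the blue cover is fully shut over it, and the job was handed in at about 22 s. The hand-in returned no verdict.

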